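# Counter-hold a hidden bolt head behind a chassis bracket

### The job

The battery nut-runner is turning the nut on the front of the angle bracket, but the bolt just spins round with it. Reach down into the narrow gap behind the bracket, grip the head of that bolt between the fingers and keep it from turning until the nut has run up tight and the runner stalls. Finish still gripping the head, holding it still against the stalled runner; do not push hard on the chassis, and leave the loose things on the bench where they are.

Things in the scene. Friction and masses are not known exactly. Their poses are not given: they have to be found in the camera images.
- chassis: Instrument chassis, fixed to the bench, base plate 280 x 330 mm, 24 mm high. Origin on the bench under the middle of its bracket's back face; x horizontal, square through the bracket, away from the nut-runner's side; z up. Grey bracket upright 170 mm wide, with a 290 mm wide rail plate on its front, 14 mm thick together, top edge 140 mm above the bench (a carriage in front, at y = 0, reaches 145 mm).
- gap (a point): Middle of the open gap behind the bracket, 105 mm above the bench, axes as the chassis. The gap is 48 mm wide (along x), open at the top and both ends; beyond it stands a white module 150 x 260 mm, its top 132 mm above the bench. Two bolts pass through the bracket 55 mm either side of the middle (y = +55, -55), heads in the gap; the nut-runner drives either one.
- runner: Black battery nut-runner lying on its stand in front of the bracket, fixed, running; it reaches 281 mm forward of the origin and 134 mm high. Origin on the bench under the axis of the bolt it drives, at the bracket's back face; x along that bolt's axis, from the runner through the bracket into the gap; z up. The axis is 105 mm above the bench.
- nut (a joint): Turning of the runner's socket and nut, rad, growing as it tightens. About 2 rad/s while the bolt spins along, about 1.1 rad/s once the head is held, and 0 when the nut is tight and the runner stalls (its stall torque is about 0.18 N m).
- bolt (a joint): How far the nut has run along the bolt, rad. Starts between 0 and 4, does not change while the bolt spins along with the nut, grows to 9.4 (tight, hard end) while the head is held still: this takes 5 to 11 s of holding.
- bolt_head: The driven bolt: hexagon head 19 mm across flats (22 mm across corners), 8 mm thick, on a round 16 mm diameter, 12 mm long spacer sleeve that turns with it. Origin on the bolt axis at the bracket's back face, x along the axis into the gap; y and z turn with the bolt. The head spans x = 12 to 20 mm.
- head (a point): Centre of the driven bolt's head, on the axis, 16 mm behind the bracket's back face and 105 mm above the bench. It turns with the bolt at about 2 rad/s until it is held.
- tight_head (a point): Centre of the head of the other, finished bolt (same size, fixed, not turning), 110 mm along the bracket from the driven one.
- spanner_mid (a point): Middle of a loose steel spanner 190 mm long lying on the bench; leave it.
- tray: Loose grey parts tray 130 x 100 x 30 mm with spare bolts, origin under its centre; leave it.
- flask_mid (a point): Middle of a loose small white bottle, 32 mm diameter, 85 mm high, standing on the bench; leave it.

How it is judged:
By the outcome, as a careful person would: the job done as asked, in the order asked, and still so for the second after the job is handed in, while the arm keeps its last pose, push and grip.
It also fails if it takes over 48 s, if anything falls off the work surface, if the arm or the gripper's body presses on something with over 40 N, if the wrist force passes 120 N, or if a joint passes its speed limit or range.

### The arm

A 6-joint arm with a two-finger parallel gripper is mounted at the origin on the work surface. World frame = base frame: x ahead of the robot, y to its left, z up, the work surface at z = 0. Lengths are in m, angles in rad, forces in N, time in s.
With the tool pointing down it reaches from about 0.35 to 0.975 m from the base axis. Payload 4.9 kg.
Tool frame: the origin (TCP) lies between the finger pads; the fingertips stand 25 mm ahead of it and the grasp point (between the pads) lies 6 mm ahead of it; z points along the fingers, y is the line along which they close (so a half turn about z gives the same grasp; the last joint's range is limited). The gripper opens to 85 mm and grips with 20 to 120 N. Pads are 22 mm wide; open, the fingers measure 114 mm over their backs; the gripper's body (76 mm by 85 mm) begins 54 mm behind the grasp point. The pads swing forward as they close: fully open they stand 13 mm farther back than shut.
Start: joints at [-1.263, 0.053, 1.613, -0, 1.476, -0.119], TCP at [0.259, -0.569, 0.256] pointing down, gripper open.
Joint ranges: [-3.01, 3.01], [-1.01, 2.22], [0.06, 2.58], [-1.02, 4.17], [0.09, 2.62], [-3.14, 3.14]. Speed limits (rad/s): [2.57, 2.57, 3.14, 3.14, 3.14, 3.14].

### API

Orientations are given as a unit quaternion [w, x, y, z].
In Python, from plant import manip gives the robot as it stands.
- The arm moves only by the shell command python3 -m inch 'ROWS'. ROWS is JSON, a list of rows, each a list of 3 entries, a list of its own where there are three numbers: the shift along the tool's x, y, z in m, then the turn, a rotation vector about the tool's x, y, z in rad, then the opening, from 0 (shut) to 1 (fully open). A call has 1 to 8 rows; each row shifts and turns the commanded pose from where the row before left it, along the tool's axes as they then stand; what a row does not reach is not made up. A row lasts 1/10 s, in which the tool goes at most 50 mm and 8.59 degrees, less where a joint would pass 70% of its speed; a pose out of reach is approached as far as the arm can. A call with a gripper value outside its range is refused whole. The fingers move at their own pace and stop on an object; the grip force is fixed at half the most. Time passes only in rows, so rows that do not move let the fingers close. It gives the time, the measured TCP pose, the force, the opening and the grip force at its end, in the units of the state.
- manip.state(): the state, without advancing time (a new reading comes with each control period).
- manip.grab_frame(name): name is "scene" or "top" or "wrist"; returns (picture, depth): 384x512x3 uint8, red, green, blue; 384x512 float32, m along the optical axis (not along the pixel's ray), 0 where there is no reading.
- manip.camera_params(name): a dict with "camera_matrix" (3x3 intrinsics, pixels), "rvec" (rotation vector, rad) and "tvec" (3), from world to camera coordinates, as OpenCV has them. Camera axes: x right, y down, z forward; pixel columns grow to the right and rows downward; lengths in m; the calibration is good to about 2 mm. A picture is of the moment at which its call begins: read the wrist's pose just before it. camera_params takes no time and is no camera call; for the wrist camera it gives the pose at the moment of the call.
- manip.job_done(): hands the job in; it is judged then, once.
Trained networks look in the newest picture that a camera, given by its name, has taken for a name from the list of things; names that differ only in an ending like _2 or _b are one class to them, and where a whole thing is asked for, a point or a joint stands for the part that bears it (a point fixed in the world has none). Each returns a list of dicts, best first, with "score" (0 to 1); they miss things now and then, are a little off and sometimes report something else, mostly with a low value. They report only what shows in the picture. A call takes as long as a camera call.
- manip.look_for(camera, label): "point" ([x, y, z] in m, in world coordinates, good to about 4 mm: the middle of the surface that is visible of it).
The state is a dict: "time": time; "joint_pos": joint angles; "joint_vel": joint speeds; "joint_efforts": joint torques, N m; "tool_pos": TCP position; "tool_rot": TCP orientation; "contact_force": force on the tool from outside, world axes, zero at the start; "ft_torque": the same for the moment, N m; "gripper_width": opening from 0.0 (shut) to 1.0 (fully open); "grasp_force": force on a finger pad.
Only numpy, scipy, OpenCV 4.12 (cv2) and the standard library are available. Lean on these libraries where they do the work, as an engineer would, in place of code of your own. Each camera call takes 0.05 s, during which the arm holds its last target. There are 200 camera calls.

## Working session

There is one attempt and no reset: what is moved stays moved. The work goes in short steps, Python scripts to look and compute and a shell command to move; the robot and the scene stay as the last step left them, time stands still between calls to the robot, and variables do not carry over. Pictures are saved under pics/ and viewed, at most 10 in all, crops included, and the job is handed in when it is done.

```bash
mkdir -p pics; ls; cat > h.py <<'E'
import numpy as np,cv2
from plant import manip
def cam(n):
    p=manip.camera_params(n);R=cv2.Rodrigues(np.array(p["rvec"],float))[0];return np.array(p["camera_matrix"]),R,np.array(p["tvec"],float).ravel()
def cloud(n,d):
    K,R,t=cam(n);v,u=np.mgrid[:d.shape[0],:d.shape[1]]
    c=np.stack([(u-K[0,2])/K[0,0]*d,(v-K[1,2])/K[1,1]*d,d],-1);return (c-t)@R
def proj(n,P):
    K,R,t=cam(n);c=R@np.array(P)+t;return (K@c/c[2])[:2]
E
python3 - <<'E'
from h import *
s=manip.state();print(s)
for n in("top","scene"):
    im,d=manip.grab_frame(n);cv2.imwrite(f"pics/{n}0.png",im[...,::-1]);np.save(f"{n}d.npy",d)
    for l in("chassis","runner","head","bolt_head","tight_head","gap","tray","flask_mid","spanner_mid"):
        try:print(n,l,[(np.round(r["point"],3).tolist(),round(r["score"],2)) for r in manip.look_for(n,l)][:3])
        except Exception as e:print(l,e)
E
```

```text
pics
{'time': 0.0, 'joint_pos': array([-1.26301241e+00,  5.33289562e-02,  1.61430898e+00,  4.02981508e-05,
        1.47599040e+00, -1.18968522e-01]), 'joint_vel': array([-0.00049898,  0.00137545,  0.00049129,  0.00025756, -0.00081084,
       -0.00157411]), 'joint_efforts': array([-1.90874271e-03, -3.93681514e+01, -3.70182967e+01, -2.56267058e-04,
        6.98191798e-03,  1.62447395e-05]), 'tool_pos': array([ 0.25855018, -0.5683824 ,  0.25507131]), 'tool_rot': array([-1.01519805e-03,  9.77321438e-01,  2.11758756e-01, -7.59819152e-05]), 'contact_force': array([-0.67018598,  1.11090824,  0.34359803]), 'ft_torque': array([ 0.08044921,  0.00084787, -0.03553434]), 'grasp_force': 0.0, 'gripper_width': 0.9982486076009323}
top chassis [([0.662, -0.056, 0.13], 0.61)]
top runner [([0.422, -0.076, 0.12], 0.72)]
top head []
top bolt_head []
top tight_head [([0.624, 0.005, 0.109], 0.59), ([0.475, 0.433, 0.006], 0.29)]
top gap [([0.664, -0.053, 0.135], 0.94)]
top tray [([0.475, 0.433, 0.005], 0.63)]
top flask_mid [([0.58, -0.388, 0.056], 0.6)]
top spanner_mid [([0.481, -0.424, 0.008], 0.61)]
scene chassis [([0.734, -0.111, 0.119], 0.63), ([0.615, -0.106, 0.114], 0.23)]
scene runner [([0.428, -0.093, 0.115], 0.84)]
scene head [([0.62, -0.102, 0.107], 0.55)]
scene bolt_head [([0.616, -0.107, 0.111], 0.42)]
scene tight_head [([0.637, 0.003, 0.106], 0.61)]
scene gap [([0.734, -0.103, 0.122], 0.61), ([0.427, -0.091, 0.116], 0.56)]
scene tray [([0.477, 0.427, 0.019], 0.69)]
scene flask_mid [([0.594, -0.403, 0.045], 0.92)]
scene spanner_mid [([0.483, -0.427, 0.008], 0.86)]
```

```bash
python3 - <<'E'
import cv2,numpy as np
for n in("top","scene"):
    im=cv2.imread(f"pics/{n}0.png");cv2.imwrite(f"pics/{n}0b.png",cv2.resize(im,(800,600),interpolation=cv2.INTER_CUBIC))
E
```

```text
(no output)
```

View pics/top0b.png

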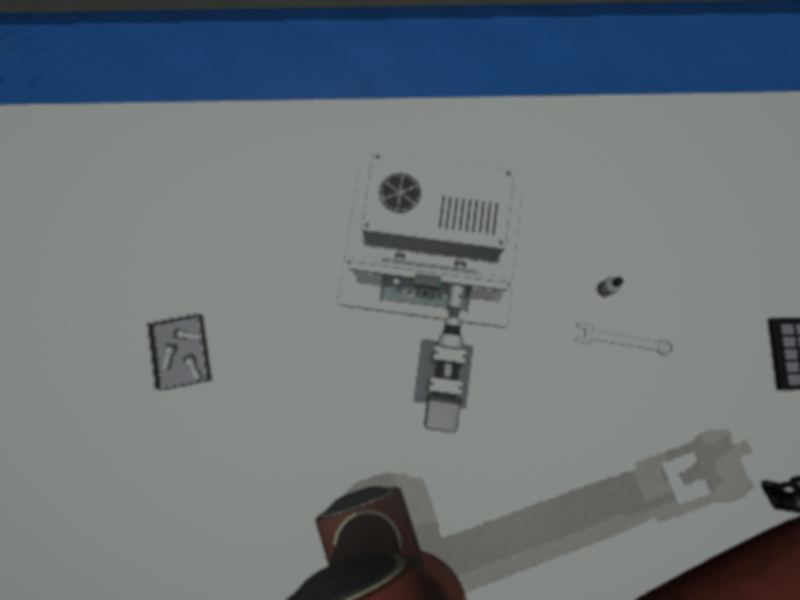

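View pics/scene0b.png

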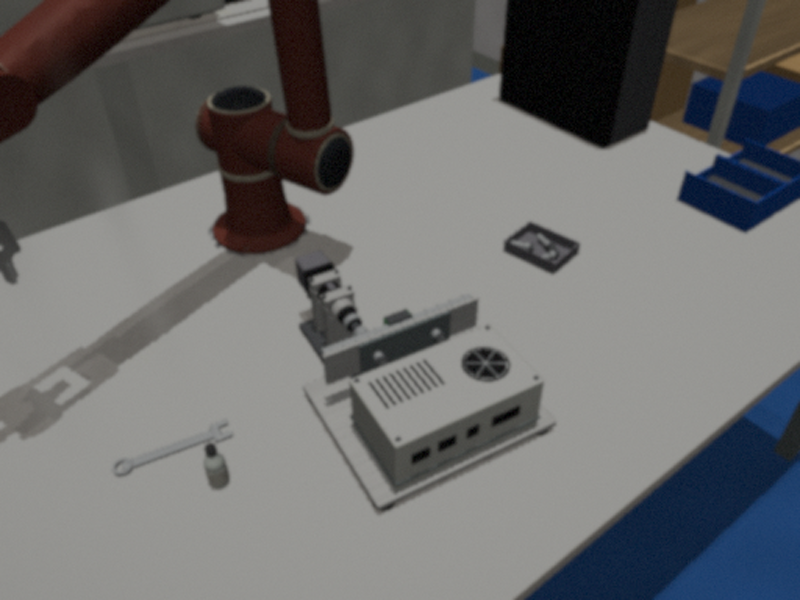

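The top view shows the two heads in the gap at about (400,257) and (460,265). The runner is on the right-hand one, at lower world y. In the scene view the heads are at (378,355) and (437,333). Next I fit the chassis frame from depth.

```bash
python3 - <<'E'
from h import *
for n in("top","scene"):
    d=np.load(n+"d.npy");P=cloud(n,d);P=P[(d>0)]
    b=(P[:,0]>.5)&(P[:,0]<.95)&(abs(P[:,1]+.05)<.25)
    P=P[b]
    for nm,lo,hi,x0,x1 in(("bracket",.135,.143,.55,.66),("module",.126,.136,.64,.9)):
        Q=P[(P[:,2]>lo)&(P[:,2]<hi)&(P[:,0]>x0)&(P[:,0]<x1)]
        if nm=="module": # keep big cluster
            Q=Q[Q[:,0]>.66-0.1*(Q[:,1]+.05)-0.03]
        r=cv2.minAreaRect(Q[:,:2].astype(np.float32));print(n,nm,len(Q),r,Q[:,2].mean())
        (vx,vy,x,y)=cv2.fitLine(Q[:,:2].astype(np.float32),cv2.DIST_HUBER,0,.001,.001).ravel();print("  line",vx,vy,x,y)
        print(np.round(cv2.boxPoints(r),3).tolist())
    Q=P[(P[:,2]>.13)]
    # extent histogram of bracket column
E
```

```text
top bracket 897 ((0.6132952570915222, -0.04646684229373932), (0.28771108388900757, 0.09244877099990845), 87.39940643310547) 0.13865729366275303
  line 0.15001395 0.9886839 0.5904873 -0.07375139
[[0.5609999895095825, -0.18799999356269836], [0.652999997138977, -0.19200000166893005], [0.6660000085830688, 0.0949999988079071], [0.5740000009536743, 0.0989999994635582]]
top module 4587 ((0.7298416495323181, -0.06600353121757507), (0.2597794532775879, 0.1510457694530487), 81.06481170654297) 0.1313813563178797
  line 0.14579356 0.98931503 0.72810376 -0.0660429
[[0.6349999904632568, -0.18299999833106995], [0.7839999794960022, -0.20600000023841858], [0.824999988079071, 0.050999999046325684], [0.675000011920929, 0.07400000095367432]]
scene bracket 752 ((0.5897150635719299, -0.048398226499557495), (0.28775814175605774, 0.04378499463200569), 80.25798797607422) 0.1380996895383533
  line 0.15387662 0.9880901 0.5903145 -0.0830835
[[0.5440000295639038, -0.1860000044107437], [0.5870000123977661, -0.1940000057220459], [0.6359999775886536, 0.09000000357627869], [0.5920000076293945, 0.09700000286102295]]
scene module 5051 ((0.7303498983383179, -0.07003304362297058), (0.26052355766296387, 0.15256015956401825), 81.11009979248047) 0.13050619517213224
  line 0.14455594 0.98949665 0.734311 -0.07732468
[[0.6349999904632568, -0.18700000643730164], [0.7860000133514404, -0.210999995470047], [0.8259999752044678, 0.04699999839067459], [0.675000011920929, 0.07000000029802322]]
```

```bash
python3 -m inch '[[[0,0,-0.015],[0,0,0.145],0.7],[[0,0,-0.015],[0,0,0.145],0.7],[[0,0,-0.015],[0,0,0.145],0.7],[[0,0,-0.015],[0,0,0.145],0.7],[[0.02,-0.036,0],[0,0,0],0.7],[[0.02,-0.036,0],[0,0,0],0.7],[[0.02,-0.036,0],[0,0,0],0.7],[[0.02,-0.036,0],[0,0,0],0.7]]' 
python3 -m inch '[[[0.02,-0.036,0],[0,0,0],0.7],[[0.02,-0.036,0],[0,0,0],0.7],[[0.02,-0.036,0],[0,0,0],0.7],[[0.02,-0.036,0],[0,0,0],0.7],[[0.02,-0.036,0],[0,0,0],0.7],[[0.02,-0.036,0],[0,0,0],0.7],[[0.02,-0.036,0],[0,0,0],0.7],[[0.02,-0.036,0],[0,0,0],0.7]]'
python3 -m inch '[[[0.02,-0.036,0],[0,0,0],0.7],[[0.02,-0.036,0],[0,0,0],0.7],[[0,0,0],[0,0,0],0.7],[[0,0,0],[0,0,0],0.7]]'
python3 - <<'E'
from h import *
from scipy.spatial.transform import Rotation as Ro
s=manip.state();print(s["time"],s["tool_pos"],s["gripper_width"])
print(Ro.from_quat(np.roll(s["tool_rot"],-1)).as_matrix().round(4))
im,d=manip.grab_frame("wrist");cv2.imwrite("pics/w1.png",cv2.resize(im[...,::-1],(800,600)));np.save("w1.npy",cloud("wrist",d));np.save("w1d.npy",d)
for l in("head","bolt_head","tight_head","gap","chassis"):
    print(l,[(np.round(r["point"],4).tolist(),round(r["score"],2)) for r in manip.look_for("wrist",l)][:3])
P=cloud("wrist",d)[d>0];Q=P[(P[:,2]>.125)&(P[:,2]<.136)&(P[:,0]>.63)]
if len(Q): print("module",len(Q),cv2.minAreaRect(Q[:,:2].astype(np.float32)),Q[:,2].mean())
e=np.array([.9882,-.153]);f=np.array([.153,.9882]);c=(P[:,:2]-[.6085,-.049])
Q=P[(P[:,2]>.1375)&(P[:,2]<.1425)];xq=(Q[:,:2]-[.6085,-.049])@e
print("bracket",np.histogram(xq,bins=np.arange(-.04,.02,.002)))
for k in("head",):print(proj("wrist",[.616,-.106,.105]),proj("wrist",[.633,.003,.105]))
E
```

```text
time: 1.8
tool_pos: [0.3604, -0.4376, 0.3164]
tool_rot: [0.0, 0.997, -0.077, 0.0]
contact_force: [0.6, 0.1, -0.6]
gripper_width: 0.702
grasp_force: 0.0
time: 2.6
tool_pos: [0.5627, -0.1771, 0.3165]
tool_rot: [0.0, 0.997, -0.076, 0.0]
contact_force: [0.6, -0.8, 0.1]
gripper_width: 0.7
grasp_force: 0.0
time: 3.0
tool_pos: [0.6126, -0.1129, 0.316]
tool_rot: [0.0, 0.997, -0.076, -0.0]
contact_force: [-0.3, -0.5, -0.5]
gripper_width: 0.694
grasp_force: 0.0
3.0 [ 0.61256555 -0.11286177  0.31604962] 0.6937454927537895
[[ 9.886e-01 -1.509e-01 -7.000e-04]
 [-1.509e-01 -9.886e-01 -3.000e-04]
 [-7.000e-04  4.000e-04 -1.000e+00]]
head [([0.6108, -0.1094, 0.1125], 0.68)]
bolt_head [([0.6116, -0.1044, 0.1098], 0.87)]
tight_head [([0.6299, 0.0047, 0.1124], 0.98)]
gap [([0.6897, -0.0633, 0.1311], 0.92)]
chassis [([0.6862, -0.0581, 0.1328], 0.6)]
module 41185 ((0.7113707661628723, -0.067697674036026), (0.2600848376750946, 0.11268456280231476), 81.24365997314453) 0.13349547967995096
bracket (array([  1,   1,   1,   2,   0,   1, 176, 479, 489, 545, 606, 599, 524,
       600, 615, 612, 685, 416, 367, 486,  49,   0,   0,   0,   0,   0,
         0,   0,   0]), array([-4.00000000e-02, -3.80000000e-02, -3.60000000e-02, -3.40000000e-02,
       -3.20000000e-02, -3.00000000e-02, -2.80000000e-02, -2.60000000e-02,
       -2.40000000e-02, -2.20000000e-02, -2.00000000e-02, -1.80000000e-02,
       -1.60000000e-02, -1.40000000e-02, -1.20000000e-02, -1.00000000e-02,
       -8.00000000e-03, -6.00000000e-03, -4.00000000e-03, -2.00000000e-03,
        3.46944695e-17,  2.00000000e-03,  4.00000000e-03,  6.00000000e-03,
        8.00000000e-03,  1.00000000e-02,  1.20000000e-02,  1.40000000e-02,
        1.60000000e-02,  1.80000000e-02]))
[246.96442041 167.31981761] [138.17353961 167.35120807]
```

View pics/w1.png

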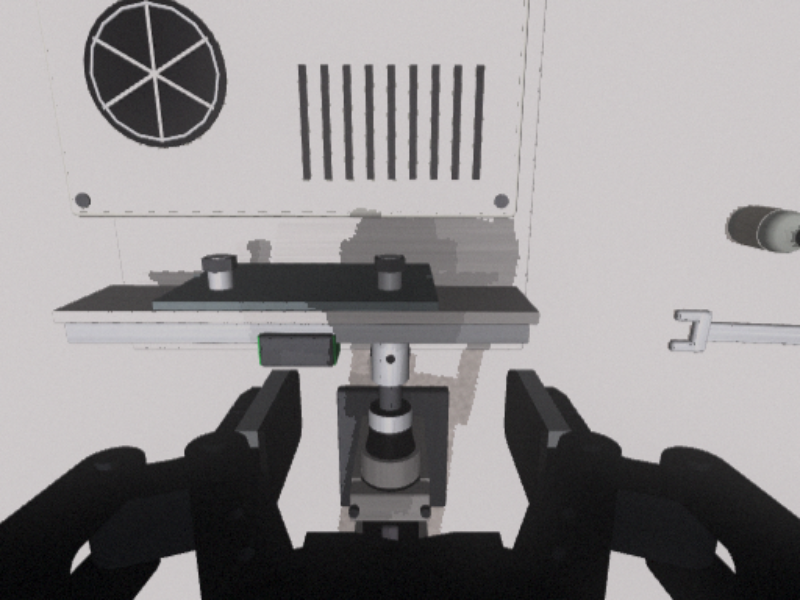

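The wrist view shows the driven head at about (390,259) and the tight head at (219,263). The gripper yaw matches the bracket, and the finger centre sits at column ~402, so the tool needs about +6 mm along x and -6 mm along y. I'll go lower and check again.

```bash
python3 -m inch '[[[0.006,-0.006,0.02],[0,0,0],0.7],[[0,0,0.035],[0,0,0],0.7],[[0,0,0.035],[0,0,0],0.7],[[0,0,0.03],[0,0,0],0.7],[[0,0,0],[0,0,0],0.7],[[0,0,0],[0,0,0],0.7]]'
python3 - <<'E'
from h import *
s=manip.state();print(s["time"],s["tool_pos"],s["gripper_width"])
im,d=manip.grab_frame("wrist");cv2.imwrite("pics/w2.png",cv2.resize(im[...,::-1],(800,600)))
for l in("head","bolt_head","tight_head"):
    print(l,[(np.round(r["point"],4).tolist(),round(r["score"],2)) for r in manip.look_for("wrist",l)][:3])
P=cloud("wrist",d)[d>0]
e=np.array([.9882,-.153]);f=np.array([.153,.9882]);c=(P[:,:2]-s["tool_pos"][:2])
x,y,z=c@e,c@f,P[:,2]
m=(z>.136)&(z<.143)&(abs(y)<.03);print("bracket back edge",np.percentile(x[m],[50,98,99.5]))
m=(z>.128)&(z<.136)&(x>0)&(abs(y)<.04);print("module edge",np.percentile(x[m],[.5,2,10]))
m=(z>.095)&(z<.122)&(x<.015)&(x>-.02)&(abs(y)<.025);print("head",m.sum(),np.percentile(x[m],[1,50,99]),np.percentile(y[m],[1,50,99]),np.percentile(z[m],[1,50,99]))
E
```

```text
time: 3.9
tool_pos: [0.619, -0.109, 0.1965]
tool_rot: [-0.0, 0.997, -0.077, -0.0]
contact_force: [0.8, -0.3, 0.4]
gripper_width: 0.701
grasp_force: 0.0
3.9 [ 0.61895894 -0.10899329  0.19653457] 0.7014247687941575
head [([0.6111, -0.1097, 0.1137], 0.61)]
bolt_head [([0.6147, -0.1051, 0.1121], 0.6)]
tight_head [([0.6322, 0.0043, 0.1135], 0.92)]
bracket back edge [0.07390224 0.11571752 0.1168329 ]
module edge [0.03115337 0.03186804 0.0370571 ]
head 1842 [-0.01838232 -0.01689954  0.00300094] [-0.02423949  0.00157388  0.02414359] [0.09573    0.11457709 0.1216279 ]
```

View pics/w2.png

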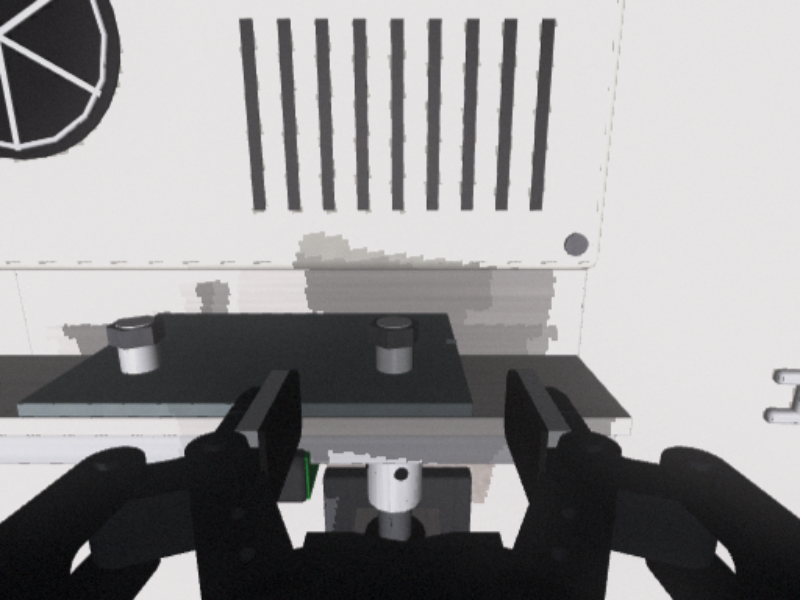

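In the close view the driven head is at (394,325), about 2.5 mm to the left of the finger mid-plane. From the module edge, the TCP is ~17 mm behind the bracket face. I'll correct by +2 mm in x and -2.5 mm in y, then descend.

```bash
python3 -m inch '[[[0.002,-0.0025,0.01],[0,0,0],0.7],[[0,0,0.02],[0,0,0],0.7],[[0,0,0.02],[0,0,0],0.7],[[0,0,0.015],[0,0,0],0.7],[[0,0,0.01],[0,0,0],0.7],[[0,0,0.0105],[0,0,0],0.7],[[0,0,0],[0,0,0],0.7],[[0,0,0],[0,0,0],0.7]]'
python3 - <<'E'
from h import *
s=manip.state();print(s["time"],s["tool_pos"],s["gripper_width"],s["contact_force"],s["ft_torque"])
im,d=manip.grab_frame("wrist");cv2.imwrite("pics/w3.png",cv2.resize(im[...,::-1],(800,600)))
E
```

```text
time: 4.9
tool_pos: [0.6218, -0.1064, 0.1111]
tool_rot: [0.0, 0.997, -0.077, 0.0]
contact_force: [0.5, 0.1, 0.5]
gripper_width: 0.702
grasp_force: 0.0
4.9 [ 0.62184013 -0.10644289  0.11109805] 0.7019103600431702 [0.49370675 0.05141765 0.54088481] [ 0.02107427 -0.02251322  0.01197784]
```

View pics/w3.png

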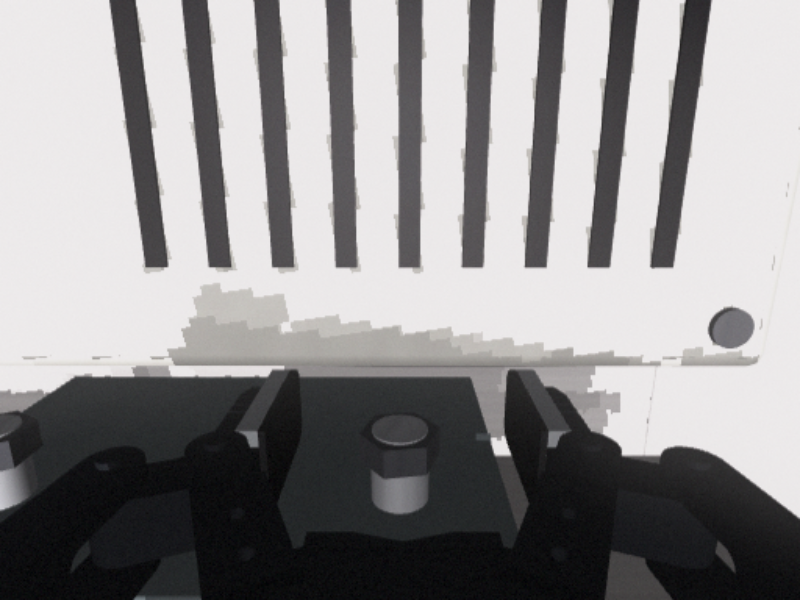

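The head is centred between the pads at (401,440), the gap is clear on both sides, and there is no contact force. Closing now.

```bash
python3 -m inch '[[[0,0,0],[0,0,0],0],[[0,0,0],[0,0,0],0],[[0,0,0],[0,0,0],0],[[0,0,0],[0,0,0],0],[[0,0,0],[0,0,0],0],[[0,0,0],[0,0,0],0],[[0,0,0],[0,0,0],0],[[0,0,0],[0,0,0],0]]'
python3 - <<'E'
from h import *
s=manip.state();print(s["time"],s["tool_pos"],s["gripper_width"]*85,s["grasp_force"],s["contact_force"],s["ft_torque"])
im,d=manip.grab_frame("wrist");cv2.imwrite("pics/w4.png",cv2.resize(im[...,::-1],(800,600)))
E
```

```text
time: 5.75
tool_pos: [0.6221, -0.1058, 0.1117]
tool_rot: [-0.001, 0.997, -0.076, 0.001]
contact_force: [-0.4, 5.5, 5.7]
gripper_width: 0.204
grasp_force: 58.5
5.75 [ 0.62205509 -0.10581273  0.11173462] 17.33072169158645 58.47771227359772 [-0.41344808  5.50070784  5.66018892] [ 0.7685016   0.12783366 -0.07525781]
```

View pics/w4.png

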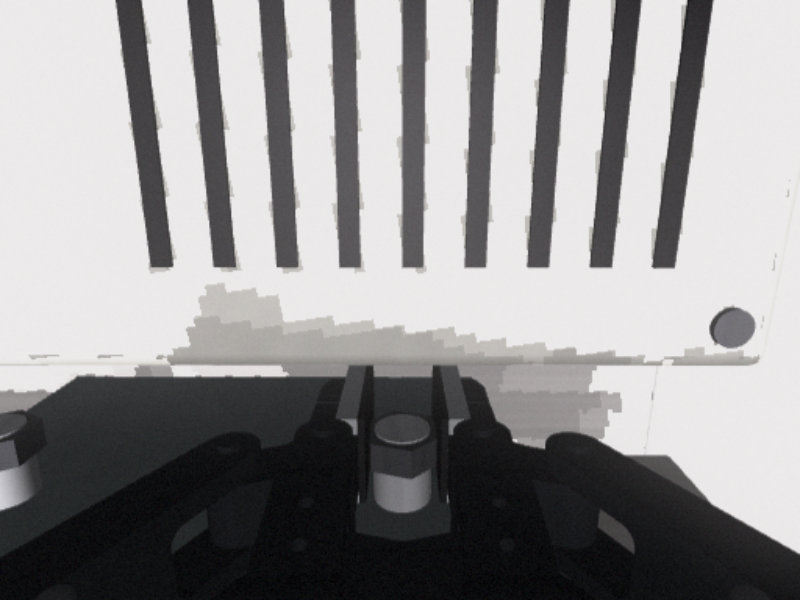

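The pads are closed on the flats of the head at (402,440) with 58 N, and the side forces are small. Holding while the nut runs up.

```bash
python3 -m inch '[[[0,0,0],[0,0,0],0],[[0,0,0],[0,0,0],0],[[0,0,0],[0,0,0],0],[[0,0,0],[0,0,0],0],[[0,0,0],[0,0,0],0],[[0,0,0],[0,0,0],0],[[0,0,0],[0,0,0],0],[[0,0,0],[0,0,0],0]]'
python3 -m inch '[[[0,0,0],[0,0,0],0],[[0,0,0],[0,0,0],0],[[0,0,0],[0,0,0],0],[[0,0,0],[0,0,0],0],[[0,0,0],[0,0,0],0],[[0,0,0],[0,0,0],0],[[0,0,0],[0,0,0],0],[[0,0,0],[0,0,0],0]]'
python3 - <<'E'
from h import *
s=manip.state();print(s["time"],s["tool_pos"],s["gripper_width"]*85,s["grasp_force"],s["contact_force"],s["ft_torque"])
a,_=manip.grab_frame("scene");b,_=manip.grab_frame("scene")
r,_=manip.grab_frame("wrist");cv2.imwrite("pics/w5.png",r[...,::-1])
g=cv2.imread("pics/w4.png");g=cv2.resize(g,(512,384)).astype(int);D=abs(g-r[...,::-1].astype(int)).max(-1)
print("head-region diff",D[265:330,235:278].mean(), "elsewhere",D[100:160].mean())
E
```

```text
time: 6.6
tool_pos: [0.6221, -0.1058, 0.1118]
tool_rot: [-0.001, 0.997, -0.076, 0.001]
contact_force: [0.3, 4.6, 6.1]
gripper_width: 0.205
grasp_force: 58.5
time: 7.4
tool_pos: [0.6221, -0.1058, 0.1117]
tool_rot: [-0.001, 0.997, -0.076, 0.001]
contact_force: [-1.1, 4.5, 5.7]
gripper_width: 0.203
grasp_force: 58.5
7.4 [ 0.62206985 -0.1058263   0.11174895] 17.27308762270324 58.4788953512907 [-1.08995477  4.47915737  5.74786773] [ 0.7781593   0.15803626 -0.01743667]
head-region diff 3.3474060822898033 elsewhere 2.3853515625
```

```bash
python3 -m inch '[[[0,0,0],[0,0,0],0],[[0,0,0],[0,0,0],0],[[0,0,0],[0,0,0],0],[[0,0,0],[0,0,0],0],[[0,0,0],[0,0,0],0],[[0,0,0],[0,0,0],0],[[0,0,0],[0,0,0],0],[[0,0,0],[0,0,0],0]]'|head -2
python3 -m inch '[[[0,0,0],[0,0,0],0],[[0,0,0],[0,0,0],0],[[0,0,0],[0,0,0],0],[[0,0,0],[0,0,0],0],[[0,0,0],[0,0,0],0],[[0,0,0],[0,0,0],0],[[0,0,0],[0,0,0],0],[[0,0,0],[0,0,0],0]]'|head -5
python3 -m inch '[[[0,0,0],[0,0,0],0],[[0,0,0],[0,0,0],0],[[0,0,0],[0,0,0],0],[[0,0,0],[0,0,0],0],[[0,0,0],[0,0,0],0],[[0,0,0],[0,0,0],0],[[0,0,0],[0,0,0],0],[[0,0,0],[0,0,0],0]]'|head -2
python3 -m inch '[[[0,0,0],[0,0,0],0],[[0,0,0],[0,0,0],0],[[0,0,0],[0,0,0],0],[[0,0,0],[0,0,0],0],[[0,0,0],[0,0,0],0],[[0,0,0],[0,0,0],0],[[0,0,0],[0,0,0],0],[[0,0,0],[0,0,0],0]]'|head -5
python3 -m inch '[[[0,0,0],[0,0,0],0],[[0,0,0],[0,0,0],0],[[0,0,0],[0,0,0],0],[[0,0,0],[0,0,0],0],[[0,0,0],[0,0,0],0],[[0,0,0],[0,0,0],0],[[0,0,0],[0,0,0],0],[[0,0,0],[0,0,0],0]]'|head -2
python3 -m inch '[[[0,0,0],[0,0,0],0],[[0,0,0],[0,0,0],0],[[0,0,0],[0,0,0],0],[[0,0,0],[0,0,0],0],[[0,0,0],[0,0,0],0],[[0,0,0],[0,0,0],0],[[0,0,0],[0,0,0],0],[[0,0,0],[0,0,0],0]]'|head -5
python3 -m inch '[[[0,0,0],[0,0,0],0],[[0,0,0],[0,0,0],0],[[0,0,0],[0,0,0],0],[[0,0,0],[0,0,0],0],[[0,0,0],[0,0,0],0],[[0,0,0],[0,0,0],0],[[0,0,0],[0,0,0],0],[[0,0,0],[0,0,0],0]]'|head -2
python3 -m inch '[[[0,0,0],[0,0,0],0],[[0,0,0],[0,0,0],0],[[0,0,0],[0,0,0],0],[[0,0,0],[0,0,0],0],[[0,0,0],[0,0,0],0],[[0,0,0],[0,0,0],0],[[0,0,0],[0,0,0],0],[[0,0,0],[0,0,0],0]]'|head -5
python3 - <<'E'
from h import *
s=manip.state();print(s["time"],s["ft_torque"],s["contact_force"])
for i in range(2):
    a,_=manip.grab_frame("top");cv2.imwrite(f"pics/t{i}.png",a[...,::-1])
E
```

```text
time: 8.35
tool_pos: [0.6221, -0.1058, 0.1117]
time: 9.15
tool_pos: [0.6221, -0.1058, 0.1118]
tool_rot: [-0.001, 0.997, -0.076, 0.001]
contact_force: [-0.5, 4.5, 6.2]
gripper_width: 0.206
time: 9.95
tool_pos: [0.6221, -0.1058, 0.1118]
time: 10.75
tool_pos: [0.6221, -0.1058, 0.1118]
tool_rot: [-0.0, 0.997, -0.076, 0.001]
contact_force: [0.3, 3.5, 5.6]
gripper_width: 0.204
time: 11.55
tool_pos: [0.6221, -0.1058, 0.1117]
time: 12.35
tool_pos: [0.6221, -0.1058, 0.1118]
tool_rot: [-0.001, 0.997, -0.076, 0.001]
contact_force: [0.3, 4.7, 5.8]
gripper_width: 0.206
time: 13.15
tool_pos: [0.6221, -0.1058, 0.1118]
time: 13.95
tool_pos: [0.6221, -0.1058, 0.1118]
tool_rot: [-0.001, 0.997, -0.076, 0.001]
contact_force: [0.1, 4.2, 5.6]
gripper_width: 0.206
13.95 [0.93076587 0.14969263 0.01917427] [0.1417107  4.24346387 5.59661254]
```

```bash
python3 -m inch '[[[0,0,0],[0,0,0],0],[[0,0,0],[0,0,0],0],[[0,0,0],[0,0,0],0],[[0,0,0],[0,0,0],0],[[0,0,0],[0,0,0],0],[[0,0,0],[0,0,0],0],[[0,0,0],[0,0,0],0],[[0,0,0],[0,0,0],0]]'|head -2
python3 -m inch '[[[0,0,0],[0,0,0],0],[[0,0,0],[0,0,0],0],[[0,0,0],[0,0,0],0],[[0,0,0],[0,0,0],0],[[0,0,0],[0,0,0],0],[[0,0,0],[0,0,0],0],[[0,0,0],[0,0,0],0],[[0,0,0],[0,0,0],0]]'|head -5
python3 -m inch '[[[0,0,0],[0,0,0],0],[[0,0,0],[0,0,0],0],[[0,0,0],[0,0,0],0],[[0,0,0],[0,0,0],0],[[0,0,0],[0,0,0],0],[[0,0,0],[0,0,0],0],[[0,0,0],[0,0,0],0],[[0,0,0],[0,0,0],0]]'|head -2
python3 -m inch '[[[0,0,0],[0,0,0],0],[[0,0,0],[0,0,0],0],[[0,0,0],[0,0,0],0],[[0,0,0],[0,0,0],0],[[0,0,0],[0,0,0],0],[[0,0,0],[0,0,0],0],[[0,0,0],[0,0,0],0],[[0,0,0],[0,0,0],0]]'|head -2
python3 -m inch '[[[0,0,0],[0,0,0],0],[[0,0,0],[0,0,0],0],[[0,0,0],[0,0,0],0],[[0,0,0],[0,0,0],0],[[0,0,0],[0,0,0],0],[[0,0,0],[0,0,0],0],[[0,0,0],[0,0,0],0],[[0,0,0],[0,0,0],0]]'|head -2
python3 -m inch '[[[0,0,0],[0,0,0],0],[[0,0,0],[0,0,0],0],[[0,0,0],[0,0,0],0],[[0,0,0],[0,0,0],0],[[0,0,0],[0,0,0],0],[[0,0,0],[0,0,0],0],[[0,0,0],[0,0,0],0],[[0,0,0],[0,0,0],0]]'
python3 - <<'E'
from h import *
s=manip.state();print(s["time"],s["ft_torque"],s["contact_force"])
w,_=manip.grab_frame("wrist")
g=cv2.imread("pics/w5.png").astype(int);D=abs(g-w[...,::-1].astype(int)).max(-1)
print("head diff",D[265:330,235:278].mean(), "elsewhere",D[100:160].mean())
a,_=manip.grab_frame("top");cv2.imwrite("pics/t2.png",a[...,::-1])
c=[cv2.resize(cv2.imread(f)[170:285,250:340],(360,460),interpolation=cv2.INTER_CUBIC) for f in("pics/top0.png","pics/t2.png")]
cv2.imwrite("pics/tc.png",np.hstack(c))
E
```

```text
time: 14.85
tool_pos: [0.6221, -0.1058, 0.1118]
time: 15.65
tool_pos: [0.6221, -0.1058, 0.1118]
tool_rot: [-0.001, 0.997, -0.076, 0.001]
contact_force: [-1.1, 4.5, 6.2]
gripper_width: 0.206
time: 16.45
tool_pos: [0.6221, -0.1058, 0.1118]
time: 17.25
tool_pos: [0.6221, -0.1058, 0.1117]
time: 18.05
tool_pos: [0.6221, -0.1058, 0.1118]
time: 18.85
tool_pos: [0.6221, -0.1058, 0.1118]
tool_rot: [-0.001, 0.997, -0.076, 0.001]
contact_force: [-0.8, 3.7, 5.3]
gripper_width: 0.202
grasp_force: 59.3
18.85 [ 0.87612752  0.1365371  -0.01721312] [-0.83981263  3.70435876  5.26175676]
head diff 3.5252236135957067 elsewhere 1.9103515625
```

```bash
python3 - <<'E'
from h import *
w,_=manip.grab_frame("wrist")
g=cv2.imread("pics/w5.png")
c=[cv2.resize(i[240:350,200:310],(400,400),interpolation=cv2.INTER_CUBIC) for i in(g,w[...,::-1])]
t=cv2.resize(cv2.imread("pics/tc.png"),(250,160))
o=np.hstack(c);cv2.imwrite("pics/fin.png",o)
for f in("t0","t1","t2"):
    print(f,abs(cv2.imread(f"pics/{f}.png")[170:285,270:310].astype(int)-cv2.imread("pics/t2.png")[170:285,270:310]).max(-1).mean())
E
```

```text
t0 1.0080434782608696
t1 1.0071739130434783
t2 0.0
```

View pics/fin.png

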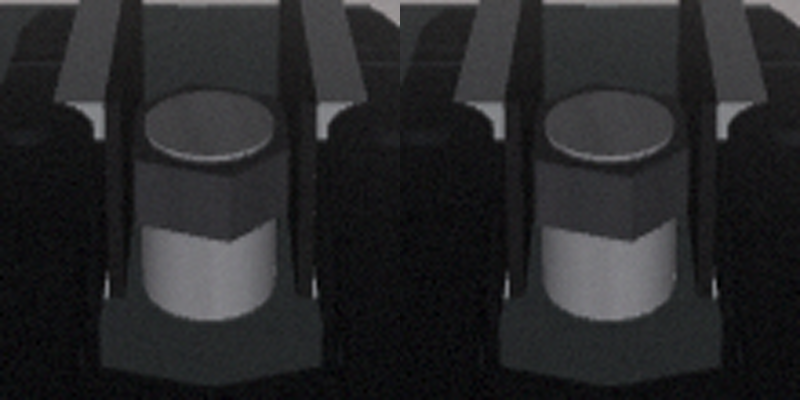

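The two crops, 11 s apart, are identical: the head has not turned. The reaction torque stepped up and then stayed level, which fits a stall, and I have held for 13 s against the 11 s maximum.

```bash
python3 -c "
from plant import manip
print(manip.job_done())"
```

```text
the job is handed in; nothing more can be done
None
```

I gripped the driven bolt head and held it still for about 13 s, longer than the 11 s maximum. I handed the job in still gripping at about 59 N, with about 6 N on the chassis; the stall is inferred from the hold time and a rise in reaction torque, because I did not see the socket stop.

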